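# Wipe the pucks off the raked shuffle lane

### The job

The game is over: take the scraper block off its rubber pad, press it flat on the sloping green lane above the pucks and, keeping it pressed gently (4 to 10 N), wipe all four pucks down the slope into the gutter at its foot. Then stand the scraper back on its pad and let go; move pucks only with the scraper and leave the mug, the chalk and the yellow ball alone.

Things in the scene. Friction and masses are not known exactly. Their poses are not given: they have to be found in the camera images.
- stand: dark wooden stand of the lane, fixed, upright. Origin on the table below the lane's foot edge, mid-width; x points level and uphill, away from the gutter. The gutter is the open trough from x = -82 to 0 mm, y = -70 to 70 mm, floor 8 mm above the table, near and side walls 42 mm high. Overall the stand is 180 mm wide (y) and reaches from x = -90 to 225 mm
- lane: green surface sloping at 0.45 rad (25.8 deg), fixed to the stand. Origin at mid-width of the foot edge, on the surface, 55 mm above the table; x runs up the slope, y across, z is the surface normal (leans towards the gutter). 240 mm long (x = 0 to 240), 140 mm wide between dark side rails 20 mm wide, 12 mm high; a like rail across the top end, none at the foot
- puck0: round steel puck with a red disc on top, diameter 32 mm, 6 mm thick, 35 g; origin at the centre of its underside, z its axis; lies loose on the lane
- puck1: round steel puck with a blue disc on top, diameter 32 mm, 6 mm thick, 35 g; origin at the centre of its underside, z its axis; lies loose on the lane
- puck2: round steel puck with a red disc on top, diameter 32 mm, 6 mm thick, 35 g; origin at the centre of its underside, z its axis; lies loose on the lane
- puck3: round steel puck with a blue disc on top, diameter 32 mm, 6 mm thick, 35 g; origin at the centre of its underside, z its axis; lies loose on the lane
- scraper: scraper block, about 0.22 kg: pale wooden block 40 mm (x) by 120 mm (y) by 28 mm high with an upright orange grip in its middle, 30 mm (x) by 60 mm (y) from 27 to 96 mm above the underside. Origin at the centre of the flat underside, z up through the grip. Same front and back. Stands along the pad's long side
- pad: black rubber pad, fixed, 80 mm (x) by 160 mm (y) by 6 mm thick; origin at the centre of its underside on the table
- mug: white ceramic mug, 76 mm wide, 90 mm high, handle at its +y; origin at the centre of its underside (bystander)
- chalk: cube of cue chalk, 26 mm, blue top; origin at the centre of its underside (bystander)
- ball_center (a point): centre of a yellow pool ball, 57 mm diameter, lying in a small dark wooden ring stand (56 mm wide, 12 mm high) (bystander)

How it is judged:
By the outcome, as a careful person would: the job done as asked, in the order asked, and still so for the second after the job is handed in, with the robot touching nothing.
It also fails if it takes over 72 s, if anything falls off the work surface, if the arm or the gripper's body presses on something with over 40 N, if the wrist force passes 120 N, or if a joint passes its speed limit or range.

### The arm

A 6-joint arm with a two-finger parallel gripper is mounted at the origin on the work surface. World frame = base frame: x ahead of the robot, y to its left, z up, the work surface at z = 0. Lengths are in mm, angles in rad, forces in N, time in s.
With the tool pointing down it reaches from about 275 to 750 mm from the base axis. Payload 10.2 kg.
Tool frame: the origin (TCP) lies midway between the tips of the shut fingers; the grasp point (between the pads) lies 19 mm behind it; z points along the fingers, y is the line along which they close (so a half turn about z gives the same grasp; the last joint's range is limited). The gripper opens to 85 mm and grips with 20 to 120 N. Pads are 22 mm wide; open, the fingers measure 114 mm over their backs; the gripper's body (76 mm by 85 mm) begins 54 mm behind the grasp point. The pads swing forward as they close: fully open they stand 13 mm farther back than shut.
Start: joints at [-1.448, 0.313, 1.498, -0, 1.331, -0.223], TCP at [177.936, -493.933, 231.294] pointing down, gripper open.
Joint ranges: [-2.94, 2.94], [-0.97, 2.17], [0.19, 2.56], [-1.23, 4.37], [0.02, 3.11], [-2.88, 2.88]. Speed limits (rad/s): [2.39, 2.39, 3.01, 3.14, 3.14, 3.14].

### API

Orientations are given as a unit quaternion [w, x, y, z].
In Python, from rig import ctrl, capture, camera_info gives the robot as it stands.
- The arm moves only by the tool apply_moves, never from a script. Its argument "targets" is a list of rows, each a list of 3 entries, a list of its own where there are three numbers: the finger opening in mm, from 0 to 85.4, then the shift along the world's x, y, z in mm, then the turn, a rotation vector about the world's x, y, z in degrees. In form: [[grip, [dx, dy, dz], [rx, ry, rz]], ...]. A call has 1 to 20 rows; each row is the pose to reach, as a shift and turn from the pose commanded when the call began; what a row does not reach only later rows make up. A row lasts 1/10 s, in which the tool goes at most 50 mm and 8.59 degrees, less where a joint would pass 70% of its speed; a pose out of reach is approached as far as the arm can. A call with a gripper value outside its range is refused whole. The fingers move at their own pace and stop on an object; "squeeze" is the grip in N (left out, the last holds). Time passes only in rows, so rows that repeat a pose let the fingers close. It gives the time, the measured TCP pose, the force, the opening and the grip force at its end, in the units of the state.
- ctrl.sense(): the state, without advancing time (a new reading comes with each control period).
- capture(name): name is "scene" or "top" or "wrist"; returns (picture, depth): 400x640x3 uint8, blue, green, red; 400x640 float32, mm along the optical axis (not along the pixel's ray), 0 where there is no reading.
- camera_info(name): a dict with "vfov" (degrees; the focal length in pixels is half the picture's height over the tangent of half this angle, whatever the lens; pixels are square), "cx", "cy" (the principal point, pixels), "extrinsics" (4x4, takes a point from camera to world coordinates). Camera axes: x right, y down, z forward; pixel columns grow to the right and rows downward; lengths in mm; the calibration is good to about 2 mm. A picture is of the moment at which its call begins: read the wrist's pose just before it. camera_info takes no time and is no camera call; for the wrist camera it gives the pose at the moment of the call.
- ctrl.finish_job(): hands the job in; it is judged then, once.
The state is a dict: "time_s": time; "joints": joint angles; "dq": joint speeds; "tau": joint torques, N m; "eef_pos": TCP position; "ee_rot": TCP orientation; "force": force on the tool from outside, world axes, zero at the start; "wrist_torque": the same for the moment, N m; "grip_width": opening from 0.0 (shut) to 1.0 (fully open); "grip_force": force on a finger pad.
Only numpy, scipy, OpenCV 4.12 (cv2) and the standard library are available. Lean on these libraries where they do the work, as an engineer would, in place of code of your own. Each camera call takes 0.05 s, during which the arm holds its last target. There are 200 camera calls.

## Working session

There is one attempt and no reset: what is moved stays moved. The work goes in short steps, Python scripts to look and compute and a tool call to move; the robot and the scene stay as the last step left them, time stands still between calls to the robot, and variables do not carry over. Pictures are saved under pics/ and viewed, at most 10 in all, crops included, and the job is handed in when it is done.

Besides the shell and the picture viewer there is one more tool, called after "Request:" as a command line: name --argument value ..., lists and objects as JSON in quotes. apply_moves: Moves the arm, as the interface text tells. Its arguments: {"type":"object","properties":{"targets":{"type":"array","items":{"type":"array"}},"squeeze":{"type":"number"}},"required":["targets"]}

```bash
mkdir -p pics; ls
cat > h.py <<'E'
import numpy as np, cv2
from rig import ctrl, capture, camera_info
def cloud(name):
    ci=camera_info(name); im,d=capture(name)
    f=200/np.tan(np.radians(ci["vfov"])/2)
    v,u=np.mgrid[0:400,0:640]
    p=np.stack([(u-ci["cx"])/f*d,(v-ci["cy"])/f*d,d],-1)
    E=np.array(ci["extrinsics"]); w=p@E[:3,:3].T+E[:3,3]
    w[d==0]=np.nan
    return im,d,w
E
python3 - <<'E'
from h import *
ims=[]
for n in("scene","top"):
    im,d,w=cloud(n); cv2.imwrite(f"pics/{n}0.png",im); np.savez(f"{n}0.npz",im=im,d=d,w=w)
    print(n,camera_info(n),(d==0).mean())
print(ctrl.sense())
E
```

```text
pics
scene {'vfov': 43.13785701607024, 'cx': 315.7002497909213, 'cy': 194.5398725268243, 'extrinsics': array([[ 8.58578065e-01,  3.37074764e-01, -3.86295625e-01,
         1.12531965e+03],
       [ 5.12188460e-01, -5.30864888e-01,  6.75163278e-01,
        -8.92320248e+02],
       [ 2.25097193e-02, -7.77536542e-01, -6.28434753e-01,
         9.13031747e+02],
       [ 0.00000000e+00,  0.00000000e+00,  0.00000000e+00,
         1.00000000e+00]])} 0.01059375
top {'vfov': 43.18936096091237, 'cx': 321.4032337723206, 'cy': 203.61481522816322, 'extrinsics': array([[ 7.39853966e-03, -9.87953164e-01,  1.54576219e-01,
         4.42817801e+02],
       [-9.99968294e-01, -7.76484130e-03, -1.76608318e-03,
         7.66242105e+00],
       [ 2.94506727e-03, -1.54558251e-01, -9.87979288e-01,
         1.16485693e+03],
       [ 0.00000000e+00,  0.00000000e+00,  0.00000000e+00,
         1.00000000e+00]])} 0.0042109375
{'time_s': 0.1, 'joints': array([-1.44842711e+00,  3.13388585e-01,  1.49831620e+00,  2.24939956e-05,
        1.33100359e+00, -2.23396815e-01]), 'dq': array([ 0.00038596, -0.00132767, -0.00056789, -0.0009381 , -0.00169612,
       -0.00067894]), 'tau': array([ 1.94071596e-03, -4.12901330e+01, -2.60138154e+01, -1.54881363e-04,
        3.07903756e-03, -1.26908489e-05]), 'eef_pos': array([ 177.90056393, -493.71362964,  230.81200585]), 'ee_rot': array([-5.56598322e-04,  9.85093223e-01,  1.72020435e-01,  3.90774832e-05]), 'force': array([ 0.02543668,  0.09249578, -0.08567235]), 'wrist_torque': array([-0.01055287, -0.03905493,  0.00596321]), 'grip_force': 0.0, 'grip_width': 1.0015324781167612}
```

View pics/scene0.png

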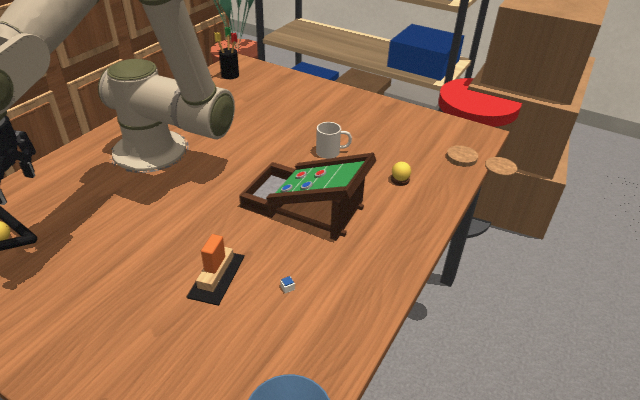

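View pics/top0.png

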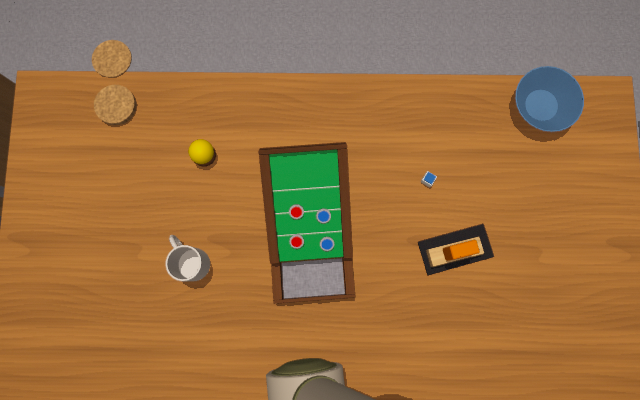

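Both views show it: lane (about 305,205 in top) with foot towards the robot, pucks at (296,212), (323,216), (296,242), (327,244), scraper on the pad at (455,250), ball, mug and chalk clear of both.

```bash
cat > m.py <<'E'
from h import *
for n in("top","scene"):
    z=np.load(f"{n}0.npz"); im,w=z["im"],z["w"]; hsv=cv2.cvtColor(im,cv2.COLOR_BGR2HSV)
    H,S,V=[hsv[...,i].astype(int) for i in range(3)]
    ok=~np.isnan(w[...,0])
    box=(w[...,0]>250)&(w[...,0]<700)&(w[...,1]>-450)&(w[...,1]<250)&ok
    g=(H>50)&(H<75)&(S>120)&box
    p=w[g]; A=np.c_[p[:,:2],np.ones(len(p))]
    for _ in range(3):
        c=np.linalg.lstsq(A,p[:,2],rcond=None)[0]; r=p[:,2]-A@c; k=abs(r)<4; p,A=p[k],A[k]
    nrm=np.array([-c[0],-c[1],1]);nrm/=np.linalg.norm(nrm)
    print(n,"lane slope",np.arccos(nrm[2]),"yaw uphill",np.degrees(np.arctan2(c[1],c[0])),"res",r.std(),"c",c)
    r=cv2.minAreaRect(p[:,:2].astype(np.float32)); print(" green rect xy",r, cv2.boxPoints(r).round(1).tolist())
    def rep(name,m):
        q=w[m]; r=cv2.minAreaRect(q[:,:2].astype(np.float32)); print(" ",name,len(q),"mean",q.mean(0).round(1),"rect",np.round(r[0],1),np.round(r[1],1),round(r[2],2),"zpct",np.percentile(q[:,2],[2,50,98]).round(1))
    orr=(H>4)&(H<14)&(S>190)&box&(w[...,2]>60)&(w[...,1]<-150); rep("grip>60",orr); rep("griptop",orr&(w[...,2]>95))
    rep("block",box&(w[...,2]>28)&(w[...,2]<40)&(w[...,1]<-170)&(w[...,0]<480)&(V>120))
    rep("pad",box&(V<50)&(w[...,2]<14)&(w[...,2]>-3)&(w[...,1]<-170)&(w[...,0]<480))
    rep("stand+",box&(w[...,2]>30)&(w[...,1]>-130)&(w[...,1]<130)&(w[...,0]<680)&(V<110)&(w[...,2]<200))
    near=(w[...,2]>50)&box&(w[...,1]>-130)&(w[...,1]<130)
    for nm,m in(("red",((H<8)|(H>172))&(S>160)&(V>120)),("blue",(H>100)&(H<130)&(S>120))):
        m=(m&near).astype(np.uint8); k,l,st,ce=cv2.connectedComponentsWithStats(m)
        for i in range(1,k):
            if st[i,4]>15: q=w[l==i]; print(" ",nm,st[i,4],ce[i].round(1),q.mean(0).round(1),"above lane",(nrm@(q.mean(0)-[0,0,c[2]])).round(1))
E
python3 m.py
```

```text
top lane slope 0.4499773826227487 yaw uphill 4.846048964292867 res 1.7560291236856684 c [ 4.81300486e-01  4.08055092e-02 -1.83995393e+02]
 green rect xy ((599.8465576171875, 35.96971893310547), (211.29676818847656, 140.2890625), 4.663815498352051) [[488.79998779296875, 97.30000305175781], [500.29998779296875, -42.5], [710.7999877929688, -25.399999618530273], [699.4000244140625, 114.5]]
  grip>60 46 mean [ 507.6 -267.1   79.1] rect [ 507.1 -267.3] [25.4  2. ] 15.59 zpct [61.8 80.6 97. ]
  griptop 4 mean [ 508.8 -266.8   96.7] rect [ 507.7 -267. ] [23.7  0.5] 12.57 zpct [95.9 96.5 97.7]m.py:15: RuntimeWarning: Mean of empty slice.
  q=w[m]; r=cv2.minAreaRect(q[:,:2].astype(np.float32)); print(" ",name,len(q),"mean",q.mean(0).round(1),"rect",np.round(r[0],1),np.round(r[1],1),round(r[2],2),"zpct",np.percentile(q[:,2],[2,50,98]).round(1))
  ret = um.true_divide(
Traceback (most recent call last):
  File "m.py", line 17, in <module>
    rep("block",box&(w[...,2]>28)&(w[...,2]<40)&(w[...,1]<-170)&(w[...,0]<480)&(V>120))
    ~~~^^^^^^^^^^^^^^^^^^^^^^^^^^^^^^^^^^^^^^^^^^^^^^^^^^^^^^^^^^^^^^^^^^^^^^^^^^^^^^^^
  File "m.py", line 15, in rep
    q=w[m]; r=cv2.minAreaRect(q[:,:2].astype(np.float32)); print(" ",name,len(q),"mean",q.mean(0).round(1),"rect",np.round(r[0],1),np.round(r[1],1),round(r[2],2),"zpct",np.percentile(q[:,2],[2,50,98]).round(1))
                                                                                                                                                                         ~~~~~~~~~~~~~^^^^^^^^^^^^^^^^^^
IndexError: index -1 is out of bounds for axis 0 with size 0
```

```bash
sed -i 's/w\[...,0\]<480/w[...,0]<600/g; s/w\[...,0\]<700)/w[...,0]<800)/; s/(w\[...,0\]<680)/(w[...,0]<760)/; s/(H>4)&(H<14)&(S>190)/(H>3)\&(H<20)\&(S>190)/' m.py; sed -i 's/  q=w\[m\]; r=cv2/  q=w[m]\n        if len(q)<5: print(name,len(q)); return\n        r=cv2/' m.py; python3 m.py
python3 - <<'E'
from h import *
z=np.load("top0.npz");im,w=z["im"],z["w"]
hsv=cv2.cvtColor(im,cv2.COLOR_BGR2HSV)
for u,v in((462,249),(470,248),(437,255),(445,252),(425,245),(486,245)):print(u,v,hsv[v,u],w[v,u].round(1))
cv2.imwrite("pics/c1.png",cv2.resize(np.hstack([im[210:290,400:510]]),None,fx=6,fy=6,interpolation=cv2.INTER_CUBIC))
E
```

```text
top lane slope 0.4497208922841264 yaw uphill 4.872516267945242 res 1.7531302795335724 c [ 4.80966434e-01  4.10009718e-02 -1.83815741e+02]
 green rect xy ((601.6730346679688, 36.11872100830078), (214.96180725097656, 140.2890625), 4.663815498352051) [[488.79998779296875, 97.30000305175781], [500.29998779296875, -42.5], [714.5, -25.100000381469727], [703.0999755859375, 114.80000305175781]]
  grip>60 448 mean [ 513.9 -290.9   98.7] rect [ 514.9 -294.8] [29.1 59.3] 15.04 zpct [ 66.5 101.5 106.3]
  griptop 390 mean [ 514.8 -294.4  101.7] rect [ 514.9 -295. ] [29.1 58.9] 15.04 zpct [ 96.9 101.9 106.5]
  block 450 mean [ 511.8 -280.9   34. ] rect [ 514.9 -295.1] [ 39.7 119.4] 14.4 zpct [29.4 33.9 38.6]
  pad 1214 mean [ 524.6 -301.9    6. ] rect [ 521. -302.] [ 76.7 158.8] 15.72 zpct [ 1.7  6.  10.6]
  stand+ 3429 mean [595.8  37.1 120.5] rect [505.1  28.2] [437.3 179.7] 4.94 zpct [ 39.1 128.4 177.1]
  red 87 [296.  211.5] [590.5  59.3 110.1] above lane 6.7
  red 85 [296.1 241.4] [529.9  59.4  80.9] above lane 6.7
  blue 91 [323.  215.9] [582.4   2.1 104.2] above lane 7.0
  blue 84 [326.7 24
[... 787 characters left out ...]
an [ 545.5 -325.7    6.5] rect [ 524.9 -306.6] [ 79.7 159. ] 15.73 zpct [ 2.6  6.5 10.3]
  stand+ 3613 mean [575.4   6.9 111.5] rect [486.4  23.7] [480.5 186.2] 4.36 zpct [ 32.4 112.6 193.8]
  red 23 [319.7 171.9] [591.7  58.  110.6] above lane 6.5
  red 17 [300.3 173.6] [531.2  57.2  81.4] above lane 6.4
  blue 24 [305.6 184. ] [5.833e+02 4.000e-01 1.040e+02] above lane 6.1
  blue 22 [285.8 186.7] [527.2  -9.1  77.6] above lane 7.0
462 249 [ 16 255 225] [ 515.  -290.9  100.3]
470 248 [ 16 255 223] [ 517.3 -308.2   98.9]
437 255 [ 18 124 218] [ 505.7 -253.    34.5]
445 252 [ 13 255 103] [ 511.2 -265.9   55.5]
425 245 [20 19 40] [ 529.8 -232.3    8.1]
486 245 [ 4 43 42] [ 531.  -372.9    5.6]
```

View pics/c1.png

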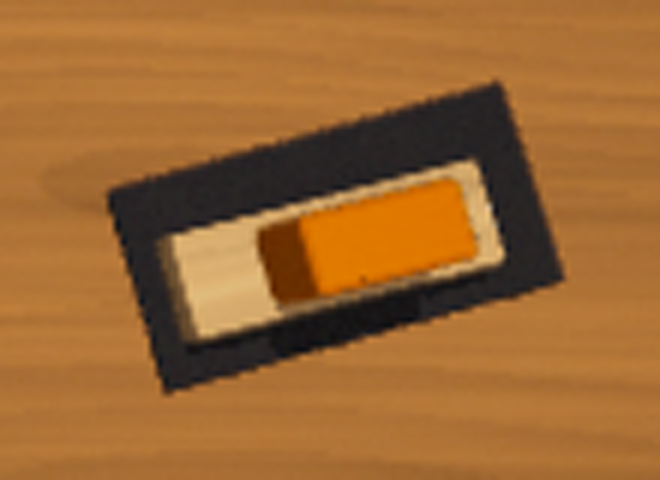

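The crop shows the scraper lying along the pad's long side, grip centre near (462,249) in the full frame, long sides clear. Moving above it.

Request:
apply_moves --targets '[[85,[338,197.5,-30],[0,0,85]],[85,[338,197.5,-30],[0,0,85]],[85,[338,197.5,-30],[0,0,85]],[85,[338,197.5,-30],[0,0,85]],[85,[338,197.5,-30],[0,0,85]],[85,[338,197.5,-30],[0,0,85]],[85,[338,197.5,-30],[0,0,85]],[85,[338,197.5,-30],[0,0,85]],[85,[338,197.5,-30],[0,0,85]],[85,[338,197.5,-30],[0,0,85]],[85,[338,197.5,-30],[0,0,85]],[85,[338,197.5,-30],[0,0,85]],[85,[338,197.5,-30],[0,0,85]],[85,[338,197.5,-30],[0,0,85]]]' --squeeze 60

```text
time_s: 1.5
eef_pos: [515.8, -296.6, 201.3]
ee_rot: [-0.0, 0.611, 0.792, -0.0]
force: [-0.1, -0.5, 0.1]
grip_width: 0.995
grip_force: 0.0
```

Run:
```python
from h import *
s=ctrl.sense();print(s["time_s"],s["joints"].round(3),s["eef_pos"].round(1),s["ee_rot"].round(4))
im,d,w=cloud("wrist");cv2.imwrite("pics/w1.png",im)
hsv=cv2.cvtColor(im,cv2.COLOR_BGR2HSV);H,S,V=[hsv[...,i].astype(int) for i in range(3)]
m=(H>3)&(H<20)&(S>190)&(w[...,2]>90)&(w[...,2]<112)
q=w[m];r=cv2.minAreaRect(q[:,:2].astype(np.float32)) if len(q)>5 else 0;print(len(q),r,np.median(q[:,2]) if len(q) else 0)
m=(w[...,2]>28)&(w[...,2]<40)&(V>100)
q=w[m];r=cv2.minAreaRect(q[:,:2].astype(np.float32));print(len(q),r)
```

```text
1.5 [-0.719  0.49   1.32  -0.     1.332 -0.975] [ 515.8 -296.6  201.3] [-0.      0.6109  0.7917 -0.    ]
89 ((516.2349853515625, -294.0271911621094), (29.004793167114258, 53.236175537109375), 13.971671104431152) 100.02775810790476
1717 ((596.2430419921875, -275.89251708984375), (203.7724609375, 118.62146759033203), 14.768146514892578)
```

View pics/w1.png

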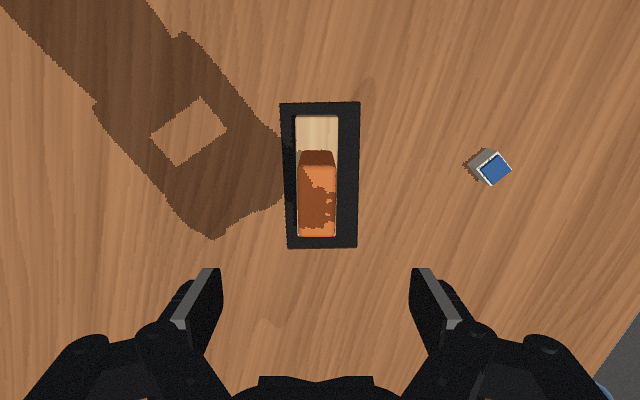

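Wrist view: grip centred between the fingers (317 against mid 317), block parallel to the pads. Descend and grasp.

Request:
apply_moves --targets '[[85,[0,0,-40],[0,0,0]],[85,[0,0,-80],[0,0,0]],[85,[0,0,-110],[0,0,0]],[85,[0,0,-130],[0,0,0]],[85,[0,0,-149],[0,0,0]],[85,[0,0,-149],[0,0,0]],[20,[0,0,-149],[0,0,0]],[20,[0,0,-149],[0,0,0]],[20,[0,0,-149],[0,0,0]],[20,[0,0,-149],[0,0,0]],[20,[0,0,-149],[0,0,0]],[20,[0,0,-149],[0,0,0]],[20,[0,0,-149],[0,0,0]],[20,[0,0,-149],[0,0,0]]]' --squeeze 80

```text
time_s: 2.95
eef_pos: [516.4, -296.7, 53.3]
ee_rot: [0.001, 0.61, 0.792, 0.0]
force: [0.2, -0.0, 6.3]
grip_width: 0.343
grip_force: 79.7
```

Request:
apply_moves --targets '[[20,[0,0,10],[0,0,0]],[20,[0,0,30],[0,0,0]],[20,[0,0,70],[0,0,0]],[20,[0,0,110],[0,0,0]],[20,[0,0,150],[0,0,0]],[20,[0,0,190],[0,0,0]],[20,[0,0,200],[0,0,0]],[20,[0,0,200],[0,0,0]],[20,[0,0,200],[0,0,0]],[20,[0,0,200],[0,0,0]]]'

```text
time_s: 3.95
eef_pos: [515.4, -296.0, 250.2]
ee_rot: [-0.002, 0.61, 0.792, 0.0]
force: [-0.3, -0.0, -2.4]
grip_width: 0.34
grip_force: 79.3
```

Run:
```python
from h import *
from scipy.spatial.transform import Rotation as R
s=ctrl.sense();print(s["time_s"],s["joints"].round(3),s["eef_pos"].round(2),s["ee_rot"].round(4),s["force"].round(2),s["wrist_torque"].round(3))
yaw=np.radians(4.75);sl=.45
ux=np.array([np.cos(yaw)*np.cos(sl),np.sin(yaw)*np.cos(sl),np.sin(sl)]);uy=np.array([-np.sin(yaw),np.cos(yaw),0]);un=np.cross(ux,uy)
O=np.array([494.3,27.6,55])
print("un",un,"ux",ux)
q=s["ee_rot"];Rc=R.from_quat([q[1],q[2],q[3],q[0]])
print("tool y",Rc.as_matrix()[:,1],"z",Rc.as_matrix()[:,2])
Rt=R.from_matrix(np.c_[np.cross(ux,-un),ux,-un])
print("turn",np.degrees((Rt*Rc.inv()).as_rotvec()))
for x,h in((178,30),(178,3),(10,0)):
    T=O+ux*x+uy*(-1)+un*(47.3+h);print(x,h,T.round(1),"shift",(T-s["eef_pos"]).round(1))
```

```text
3.95 [-0.718  0.459  1.239 -0.     1.447 -0.977] [ 515.43 -296.05  250.24] [-1.900e-03  6.101e-01  7.923e-01  1.000e-04] [-0.26 -0.   -2.35] [ 0.02  -0.01   0.011]
un [-0.43347165 -0.03601872  0.9004471 ] ux [0.89735452 0.07456441 0.43496553]
tool y [ 0.96679176  0.25555655 -0.00213237] z [-0.00285495  0.00245656 -0.99999291]
turn [  4.23266798 -25.59126796  -9.9243521 ]
178 30 [620.6  37.1 202. ] shift [105.2 333.1 -48.2]
178 3 [632.3  38.1 177.7] shift [116.9 334.1 -72.5]
10 0 [482.9  25.6 101.9] shift [ -32.6  321.7 -148.3]
```

Request:
apply_moves --targets '[[20,[0,0,0],[4.2,-25.6,-9.9]],[20,[20,50,0],[4.2,-25.6,-9.9]],[20,[35,100,0],[4.2,-25.6,-9.9]],[20,[50,150,0],[4.2,-25.6,-9.9]],[20,[65,200,0],[4.2,-25.6,-9.9]],[20,[80,245,0],[4.2,-25.6,-9.9]],[20,[90,290,0],[4.2,-25.6,-9.9]],[20,[95,320,0],[4.2,-25.6,-9.9]],[20,[100,333,0],[4.2,-25.6,-9.9]],[20,[100,333,-20],[4.2,-25.6,-9.9]],[20,[100,333,-41],[4.2,-25.6,-9.9]],[20,[100,333,-41],[4.2,-25.6,-9.9]],[20,[100,333,-41],[4.2,-25.6,-9.9]],[20,[100,333,-41],[4.2,-25.6,-9.9]]]'

```text
time_s: 5.35
eef_pos: [616.3, 36.4, 212.2]
ee_rot: [0.154, 0.66, 0.717, 0.164]
force: [0.1, 0.2, -2.5]
grip_width: 0.342
grip_force: 80.1
```

```bash
cat > st.py <<'E'
from h import *
from scipy.spatial.transform import Rotation as R
yaw=np.radians(4.75);sl=.45
ux=np.array([np.cos(yaw)*np.cos(sl),np.sin(yaw)*np.cos(sl),np.sin(sl)]);uy=np.array([-np.sin(yaw),np.cos(yaw),0]);un=np.cross(ux,uy)
O=np.array([494.3,27.6,55]);B=np.c_[ux,uy,un]
def st():
    s=ctrl.sense();q=s["ee_rot"];Rc=R.from_quat([q[1],q[2],q[3],q[0]])
    Rt=R.from_matrix(np.c_[np.cross(ux,-un),ux,-un])
    print("t",s["time_s"],"q",s["joints"].round(2),"scraper in lane",((s["eef_pos"]-O)@B-[0,0,47.3]).round(2),"force lane",((s["force"]+[0.2,0,2.3])@B).round(2),"turn err",np.degrees((Rt*Rc.inv()).as_rotvec()).round(2),"tq",(s["wrist_torque"]@B).round(3))
E
python3 - <<'E'
from st import *
st(); im,d,w=cloud("scene");cv2.imwrite("pics/s2.png",cv2.resize(im[100:300,200:460],None,fx=3,fy=3,interpolation=cv2.INTER_CUBIC))
st()
E
```

```text
t 5.35 q [-0.18  0.31  1.62  0.16  0.77 -0.35] scraper in lane [178.52  -1.38  41.09] force lane [ 0.17  0.13 -0.34] turn err [0.2  0.21 0.07] tq [-0.004  0.404  0.021]
t 5.4 q [-0.18  0.31  1.62  0.16  0.77 -0.35] scraper in lane [178.56  -1.39  41.17] force lane [0.61 0.05 0.1 ] turn err [0.21 0.22 0.07] tq [0.03  0.373 0.016]
```

View pics/s2.png

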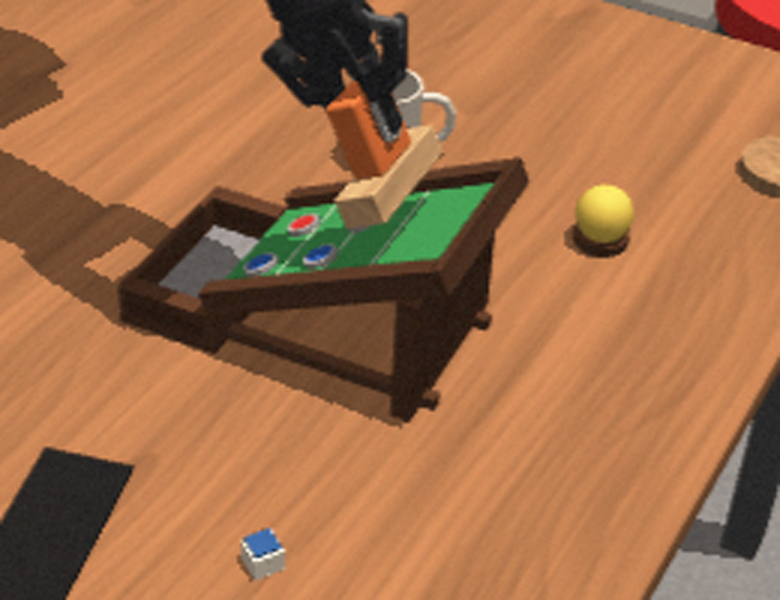

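Scene view: scraper held parallel to and above the lane, uphill of the pucks (red at 300,224 in the crop), clear of rails. Lowering along the normal.

Request:
apply_moves --targets '[[20,[4,0.4,-9],[0.2,0.2,0.1]],[20,[9,0.7,-18],[0.2,0.2,0.1]],[20,[13,1.1,-27],[0.2,0.2,0.1]],[20,[15.6,1.3,-32.4],[0.2,0.2,0.1]],[20,[16.5,1.4,-34.2],[0.2,0.2,0.1]],[20,[16.5,1.4,-34.2],[0.2,0.2,0.1]],[20,[16.5,1.4,-34.2],[0.2,0.2,0.1]],[20,[16.5,1.4,-34.2],[0.2,0.2,0.1]]]'

```text
time_s: 6.2
eef_pos: [632.5, 38.0, 177.6]
ee_rot: [0.151, 0.66, 0.718, 0.164]
force: [0.5, 0.0, -2.0]
grip_width: 0.345
grip_force: 80.1
```

```bash
python3 -c "
from st import *
st()"
```

```text
t 6.2 q [-0.17  0.38  1.62  0.17  0.71 -0.36] scraper in lane [178.12  -1.12   2.76] force lane [ 0.75 -0.05 -0.05] turn err [-0.   -0.02 -0.04] tq [ 0.046  0.345 -0.012]
```

Request:
apply_moves --targets '[[20,[0.43,0.04,-0.9],[0,0,0]],[20,[0.87,0.07,-1.8],[0,0,0]],[20,[0.87,0.07,-1.8],[0,0,0]],[20,[0.87,0.07,-1.8],[0,0,0]]]'

```text
time_s: 6.6
eef_pos: [633.3, 38.0, 175.3]
ee_rot: [0.151, 0.66, 0.718, 0.164]
force: [0.9, 0.6, -2.2]
grip_width: 0.346
grip_force: 80.1
```

Request:
apply_moves --targets '[[20,[0.22,0.02,-0.45],[0,0,0]],[20,[0.22,0.02,-0.45],[0,0,0]],[20,[0.22,0.02,-0.45],[0,0,0]]]'

```text
time_s: 6.9
eef_pos: [633.5, 38.1, 174.8]
ee_rot: [0.151, 0.66, 0.718, 0.164]
force: [0.4, -0.1, -0.9]
grip_width: 0.345
grip_force: 80.1
```

```bash
python3 -c "
from st import *
st()"
```

```text
t 6.9 q [-0.17  0.39  1.62  0.17  0.71 -0.36] scraper in lane [ 1.7782e+02 -1.1000e+00 -1.3000e-01] force lane [ 1.11 -0.16  1.02] turn err [-0.01 -0.06 -0.05] tq [-0.017  0.323 -0.022]
```

Contact is just starting. A little more in quarter-millimetre steps.

Request:
apply_moves --targets '[[20,[0.13,0.01,-0.27],[0,0,0]],[20,[0.13,0.01,-0.27],[0,0,0]],[20,[0.13,0.01,-0.27],[0,0,0]]]'

```text
time_s: 7.2
eef_pos: [633.6, 38.1, 174.6]
ee_rot: [0.151, 0.66, 0.718, 0.164]
force: [0.0, -0.1, -1.8]
grip_width: 0.34
grip_force: 80.1
```

```bash
python3 -c "
from st import *
st()"
```

```text
t 7.2 q [-0.17  0.39  1.62  0.17  0.71 -0.36] scraper in lane [177.83  -1.11  -0.42] force lane [ 0.43 -0.08  0.35] turn err [-0.01 -0.06 -0.05] tq [ 0.016  0.399 -0.01 ]
```

Request:
apply_moves --targets '[[20,[0.13,0.01,-0.27],[0,0,0]],[20,[0.13,0.01,-0.27],[0,0,0]],[20,[0.13,0.01,-0.27],[0,0,0]]]'

```text
time_s: 7.5
eef_pos: [633.8, 38.1, 174.5]
ee_rot: [0.151, 0.66, 0.718, 0.164]
force: [-2.2, 1.8, 1.5]
grip_width: 0.342
grip_force: 80.8
```

```bash
python3 -c "
from st import *
st()"
```

```text
t 7.5 q [-0.17  0.39  1.62  0.17  0.71 -0.36] scraper in lane [177.91  -1.06  -0.53] force lane [-0.01  2.    4.21] turn err [-0.01 -0.05 -0.05] tq [-0.046  0.673 -0.052]
```

Request:
apply_moves --targets '[[20,[0.07,0.01,-0.14],[0,0,0]],[20,[0.07,0.01,-0.14],[0,0,0]]]'

```text
time_s: 7.7
eef_pos: [633.8, 38.2, 174.5]
ee_rot: [0.151, 0.66, 0.718, 0.164]
force: [-6.5, 1.2, 4.1]
grip_width: 0.335
grip_force: 81.2
```

```bash
python3 -c "
from st import *
st()"
```

```text
t 7.7 q [-0.17  0.39  1.62  0.17  0.71 -0.36] scraper in lane [177.9   -0.99  -0.57] force lane [-2.76  1.73  8.45] turn err [-0.01 -0.06 -0.05] tq [ 0.049  0.9   -0.071]
```

Request:
apply_moves --targets '[[20,[-1.79,-0.15,-0.87],[0,0,0]],[20,[-3.59,-0.3,-1.74],[0,0,0]],[20,[-5.38,-0.45,-2.61],[0,0,0]],[20,[-7.18,-0.6,-3.48],[0,0,0]]]'

```text
time_s: 8.1
eef_pos: [627.0, 37.3, 171.2]
ee_rot: [0.151, 0.66, 0.717, 0.164]
force: [0.7, 1.2, 3.9]
grip_width: 0.343
grip_force: 80.9
```

```bash
python3 -c "
from st import *
st()"
```

```text
t 8.1 q [-0.17  0.38  1.64  0.17  0.69 -0.37] scraper in lane [170.33  -1.33  -0.54] force lane [3.63 1.09 5.15] turn err [ 0.01  0.04 -0.03] tq [-0.125 -0.166  0.031]
```

Request:
apply_moves --targets '[[20,[-1.77,-0.15,-0.92],[0,0,0]],[20,[-3.57,-0.3,-1.79],[0,0,0]],[20,[-5.36,-0.45,-2.66],[0,0,0]],[20,[-7.16,-0.6,-3.53],[0,0,0]],[20,[-8.95,-0.75,-4.4],[0,0,0]],[20,[-10.75,-0.89,-5.27],[0,0,0]]]'

```text
time_s: 8.7
eef_pos: [616.2, 36.5, 166.0]
ee_rot: [0.151, 0.66, 0.717, 0.164]
force: [-0.8, 0.6, 4.3]
grip_width: 0.342
grip_force: 81.0
```

```bash
python3 -c "
from st import *
st()"
```

```text
t 8.7 q [-0.18  0.36  1.68  0.18  0.67 -0.38] scraper in lane [158.37  -1.27  -0.53] force lane [2.41 0.63 6.2 ] turn err [ 0.01  0.04 -0.03] tq [-0.094 -0.23   0.009]
```

Request:
apply_moves --targets '[[20,[-1.79,-0.15,-0.87],[0,0,0]],[20,[-3.59,-0.3,-1.74],[0,0,0]],[20,[-5.38,-0.45,-2.61],[0,0,0]],[20,[-7.18,-0.6,-3.48],[0,0,0]],[20,[-8.97,-0.75,-4.35],[0,0,0]],[20,[-10.77,-0.89,-5.22],[0,0,0]],[20,[-12.56,-1.04,-6.09],[0,0,0]],[20,[-14.36,-1.19,-6.96],[0,0,0]]]'

```text
time_s: 9.5
eef_pos: [601.9, 35.3, 159.0]
ee_rot: [0.151, 0.66, 0.717, 0.164]
force: [0.4, -0.2, 5.2]
grip_width: 0.339
grip_force: 81.0
```

```bash
python3 -c "
from st import *
st()"
```

```text
t 9.5 q [-0.19  0.34  1.73  0.19  0.64 -0.4 ] scraper in lane [142.39  -1.27  -0.54] force lane [ 3.82 -0.22  6.54] turn err [ 0.01  0.04 -0.03] tq [-0.107 -0.195  0.038]
```

Steady at 6.5 N. Continue.

Request:
apply_moves --targets '[[20,[-1.79,-0.15,-0.87],[0,0,0]],[20,[-3.59,-0.3,-1.74],[0,0,0]],[20,[-5.38,-0.45,-2.61],[0,0,0]],[20,[-7.18,-0.6,-3.48],[0,0,0]],[20,[-8.97,-0.75,-4.35],[0,0,0]],[20,[-10.77,-0.89,-5.22],[0,0,0]],[20,[-12.56,-1.04,-6.09],[0,0,0]],[20,[-14.36,-1.19,-6.96],[0,0,0]],[20,[-16.15,-1.34,-7.83],[0,0,0]],[20,[-17.95,-1.49,-8.7],[0,0,0]]]'

```text
time_s: 10.5
eef_pos: [584.0, 33.7, 150.3]
ee_rot: [0.151, 0.66, 0.717, 0.164]
force: [-0.2, 0.6, 5.7]
grip_width: 0.34
grip_force: 81.0
```

```bash
python3 -c "
from st import *
st()"
```

```text
t 10.5 q [-0.2   0.32  1.79  0.21  0.61 -0.43] scraper in lane [122.42  -1.3   -0.55] force lane [3.53 0.64 7.15] turn err [ 0.01  0.05 -0.03] tq [-0.162 -0.246  0.019]
```

Request:
apply_moves --targets '[[20,[-1.8,-0.15,-0.85],[0,0,0]],[20,[-3.6,-0.3,-1.72],[0,0,0]],[20,[-5.39,-0.45,-2.59],[0,0,0]],[20,[-7.19,-0.6,-3.46],[0,0,0]],[20,[-8.98,-0.75,-4.33],[0,0,0]],[20,[-10.78,-0.89,-5.2],[0,0,0]],[20,[-12.57,-1.04,-6.07],[0,0,0]],[20,[-14.37,-1.19,-6.94],[0,0,0]],[20,[-16.16,-1.34,-7.8],[0,0,0]],[20,[-17.96,-1.49,-8.67],[0,0,0]]]'

```text
time_s: 11.5
eef_pos: [566.0, 32.3, 141.6]
ee_rot: [0.151, 0.66, 0.717, 0.164]
force: [-0.6, 0.7, 6.0]
grip_width: 0.341
grip_force: 81.0
```

```bash
python3 -c "
from st import *
st()"
```

```text
t 11.5 q [-0.21  0.3   1.85  0.23  0.57 -0.46] scraper in lane [102.38  -1.29  -0.55] force lane [3.29 0.69 7.64] turn err [ 0.01  0.04 -0.03] tq [-0.065 -0.264  0.032]
```

Request:
apply_moves --targets '[[20,[-1.81,-0.15,-0.83],[0,0,0]],[20,[-3.61,-0.3,-1.7],[0,0,0]],[20,[-5.4,-0.45,-2.56],[0,0,0]],[20,[-7.2,-0.6,-3.42],[0,0,0]],[20,[-9.0,-0.75,-4.29],[0,0,0]],[20,[-10.8,-0.89,-5.15],[0,0,0]],[20,[-12.59,-1.04,-6.02],[0,0,0]],[20,[-14.39,-1.19,-6.89],[0,0,0]],[20,[-16.18,-1.34,-7.76],[0,0,0]],[20,[-17.98,-1.49,-8.63],[0,0,0]]]'

```text
time_s: 12.5
eef_pos: [547.9, 30.8, 132.8]
ee_rot: [0.151, 0.66, 0.717, 0.164]
force: [-0.2, 0.8, 6.0]
grip_width: 0.344
grip_force: 81.0
```

Run:
```python
from st import *
st(); im,d,w=cloud("scene");cv2.imwrite("pics/s3.png",cv2.resize(im[120:250,220:420],None,fx=4,fy=4,interpolation=cv2.INTER_CUBIC))
st()
```

```text
t 12.5 q [-0.22  0.28  1.91  0.26  0.54 -0.5 ] scraper in lane [82.24 -1.25 -0.57] force lane [3.69 0.77 7.47] turn err [ 0.01  0.02 -0.03] tq [-0.117 -0.224  0.072]
t 12.55 q [-0.22  0.28  1.91  0.26  0.54 -0.5 ] scraper in lane [82.01 -1.26 -0.56] force lane [ 2.1  -0.64  6.39] turn err [ 0.01  0.01 -0.03] tq [-0.118  0.074  0.044]
```

View pics/s3.png

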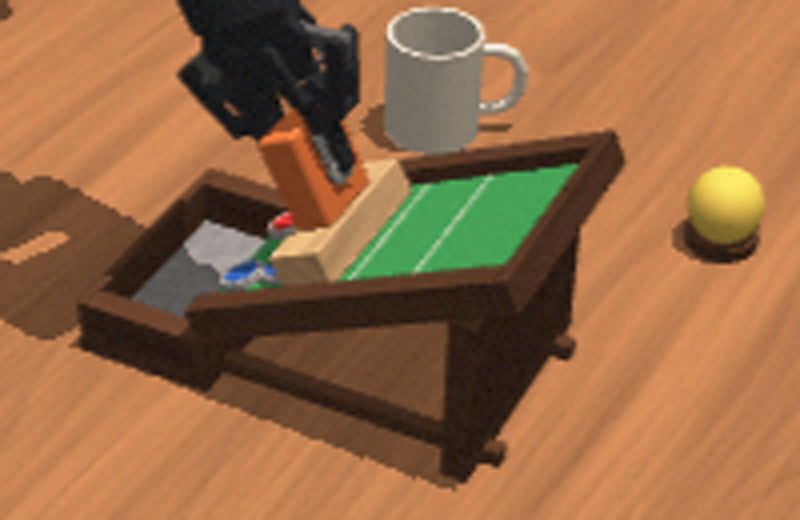

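Scraper flat on the lane, no puck left above it, pucks bunched below at (250,270) and (280,222). Continue.

Request:
apply_moves --targets '[[20,[-1.8,-0.15,-0.85],[0,0,0]],[20,[-3.6,-0.3,-1.72],[0,0,0]],[20,[-5.4,-0.45,-2.58],[0,0,0]],[20,[-7.2,-0.6,-3.45],[0,0,0]],[20,[-9.0,-0.75,-4.31],[0,0,0]],[20,[-10.79,-0.89,-5.18],[0,0,0]],[20,[-12.58,-1.04,-6.05],[0,0,0]],[20,[-14.38,-1.19,-6.92],[0,0,0]],[20,[-16.17,-1.34,-7.78],[0,0,0]],[20,[-17.97,-1.49,-8.65],[0,0,0]]]'

```text
time_s: 13.55
eef_pos: [529.9, 29.3, 124.1]
ee_rot: [0.151, 0.66, 0.717, 0.164]
force: [0.4, -0.3, 5.3]
grip_width: 0.341
grip_force: 81.1
```

```bash
python3 -c "
from st import *
st()"
```

```text
t 13.55 q [-0.23  0.26  1.97  0.28  0.51 -0.54] scraper in lane [62.08 -1.23 -0.57] force lane [ 3.83 -0.37  6.59] turn err [ 0.01  0.   -0.03] tq [-0.088 -0.215 -0.005]
```

Request:
apply_moves --targets '[[20,[-1.8,-0.15,-0.86],[0,0,0]],[20,[-3.6,-0.3,-1.73],[0,0,0]],[20,[-5.39,-0.45,-2.59],[0,0,0]],[20,[-7.19,-0.6,-3.46],[0,0,0]],[20,[-8.99,-0.75,-4.33],[0,0,0]],[20,[-10.78,-0.89,-5.19],[0,0,0]],[20,[-12.58,-1.04,-6.06],[0,0,0]],[20,[-14.37,-1.19,-6.93],[0,0,0]],[20,[-16.17,-1.34,-7.8],[0,0,0]],[20,[-17.96,-1.49,-8.67],[0,0,0]]]'

```text
time_s: 14.55
eef_pos: [511.9, 27.8, 115.4]
ee_rot: [0.151, 0.66, 0.717, 0.164]
force: [0.2, -0.5, 5.1]
grip_width: 0.342
grip_force: 81.1
```

```bash
python3 -c "
from st import *
st()"
```

```text
t 14.55 q [-0.25  0.24  2.02  0.31  0.47 -0.58] scraper in lane [42.04 -1.24 -0.55] force lane [ 3.58 -0.55  6.49] turn err [ 0.01 -0.   -0.03] tq [-0.096 -0.202  0.029]
```

Request:
apply_moves --targets '[[20,[-1.8,-0.15,-0.86],[0,0,0]],[20,[-3.6,-0.3,-1.73],[0,0,0]],[20,[-5.39,-0.45,-2.59],[0,0,0]],[20,[-7.19,-0.6,-3.46],[0,0,0]],[20,[-8.99,-0.75,-4.33],[0,0,0]],[20,[-10.78,-0.89,-5.19],[0,0,0]],[20,[-12.58,-1.04,-6.06],[0,0,0]],[20,[-14.37,-1.19,-6.93],[0,0,0]],[20,[-16.17,-1.34,-7.8],[0,0,0]],[20,[-17.96,-1.49,-8.67],[0,0,0]]]'

```text
time_s: 15.55
eef_pos: [493.8, 26.4, 106.6]
ee_rot: [0.151, 0.66, 0.717, 0.164]
force: [0.2, 0.7, 5.4]
grip_width: 0.341
grip_force: 81.1
```

Run:
```python
from st import *
st(); im,d,w=cloud("scene");im2,_,_=cloud("top")
cv2.imwrite("pics/s4.png",np.hstack([cv2.resize(im[150:250,220:350],None,fx=3,fy=3),cv2.resize(im2[210:310,255:375],None,fx=3,fy=3)]))
```

```text
t 15.55 q [-0.26  0.22  2.08  0.35  0.44 -0.64] scraper in lane [21.94 -1.19 -0.58] force lane [3.77 0.65 6.71] turn err [ 0.   -0.02 -0.04] tq [-0.143 -0.235  0.024]
```

View pics/s4.png

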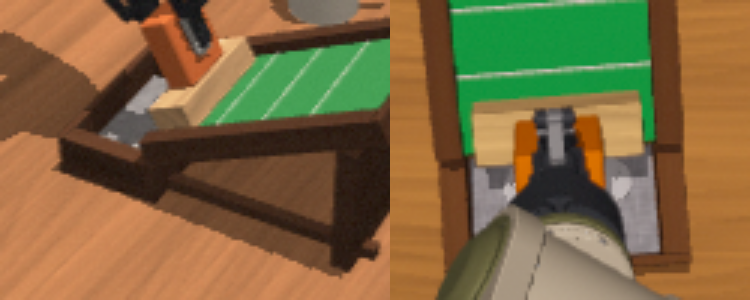

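The lane above is clear; pucks are dropping into the gutter (flipped grey one near 620,185). Finish the last 8 mm and lift off along the normal.

Request:
apply_moves --targets '[[20,[-1.8,-0.15,-0.86],[0,0,0]],[20,[-3.6,-0.3,-1.73],[0,0,0]],[20,[-5.39,-0.45,-2.59],[0,0,0]],[20,[-7.19,-0.6,-3.46],[0,0,0]],[20,[-8.99,-0.75,-4.33],[0,0,0]],[20,[-8.99,-0.75,-4.33],[0,0,0]]]'

```text
time_s: 16.25
eef_pos: [484.6, 25.6, 102.1]
ee_rot: [0.151, 0.66, 0.718, 0.164]
force: [-1.5, -0.6, 5.8]
grip_width: 0.343
grip_force: 81.1
```

```bash
python3 -c "
from st import *
st()"
```

```text
t 16.25 q [-0.27  0.21  2.11  0.37  0.43 -0.67] scraper in lane [11.65 -1.15 -0.58] force lane [ 2.28 -0.45  7.89] turn err [ 0.   -0.05 -0.04] tq [-0.224  0.024  0.03 ]
```

Request:
apply_moves --targets '[[20,[-2,-0.2,4],[0,0,0]],[20,[-6,-0.5,14],[0,0,0]],[20,[-10,0,35],[0,0,0]],[20,[-10,0,65],[0,0,0]],[20,[-10,0,100],[0,0,0]],[20,[0,0,130],[0,0,0]],[20,[10,-40,145],[-4.2,25.6,9.9]],[20,[15,-80,150],[-4.2,25.6,9.9]],[20,[20,-120,150],[-4.2,25.6,9.9]],[20,[25,-165,150],[-4.2,25.6,9.9]],[20,[30,-200,150],[-4.2,25.6,9.9]],[20,[35,-240,150],[-4.2,25.6,9.9]],[20,[35,-280,150],[-4.2,25.6,9.9]],[20,[35,-322,150],[-4.2,25.6,9.9]],[20,[35,-322,150],[-4.2,25.6,9.9]],[20,[35,-322,150],[-4.2,25.6,9.9]],[20,[35,-322,150],[-4.2,25.6,9.9]]]'

```text
time_s: 17.95
eef_pos: [519.6, -295.4, 252.4]
ee_rot: [-0.003, 0.61, 0.792, 0.0]
force: [-0.6, 0.7, -1.9]
grip_width: 0.337
grip_force: 80.3
```

Run:
```python
from st import *
s=ctrl.sense();q=s["ee_rot"];Rm=R.from_quat([q[1],q[2],q[3],q[0]]).as_matrix()
print(s["time_s"],s["joints"].round(2),s["eef_pos"].round(2),"y",Rm[:,1].round(4),"yaw",np.degrees(np.arctan2(Rm[1,1],Rm[0,1])),"z",Rm[:,2].round(4),s["force"].round(1))
# vertical target orientation, tool y at yaw 15.2
a=np.radians(15.2);Rt=R.from_matrix(np.c_[[np.sin(a)*1,-np.cos(a),0],[np.cos(a),np.sin(a),0],[0,0,-1]])
print(np.linalg.det(Rt.as_matrix()),"turn",np.degrees((Rt*R.from_matrix(Rm).inv()).as_rotvec()).round(2))
im2,_,w=cloud("top");cv2.imwrite("pics/s5.png",cv2.resize(im2[130:320,250:510],None,fx=3,fy=3))
```

```text
17.95 [-0.71  0.47  1.22 -0.    1.46 -0.97] [ 519.57 -295.36  252.38] y [ 0.9667  0.256  -0.0036] yaw 14.830399304417996 z [-0.0047  0.0036 -1.    ] [-0.6  0.7 -1.9]Traceback (most recent call last):
  File "<stdin>", line 5, in <module>
  File "scipy/spatial/transform/_rotation.pyx", line 1143, in scipy.spatial.transform._rotation.Rotation.from_matrix
ValueError: Non-positive determinant (left-handed or null coordinate frame) in rotation matrix 0: [[ 0.26218918  0.96501649  0.        ]
 [-0.96501649  0.26218918  0.        ]
 [ 0.          0.         -1.        ]].
```

Run:
```python
from st import *
im2,_,w=cloud("top");im,_,_=cloud("scene")
cv2.imwrite("pics/s5.png",np.vstack([cv2.resize(im2[130:310,250:510],None,fx=2,fy=2),cv2.resize(im[190:310,120:380],None,fx=2,fy=2)]))
```

```text
(no output)
```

View pics/s5.png

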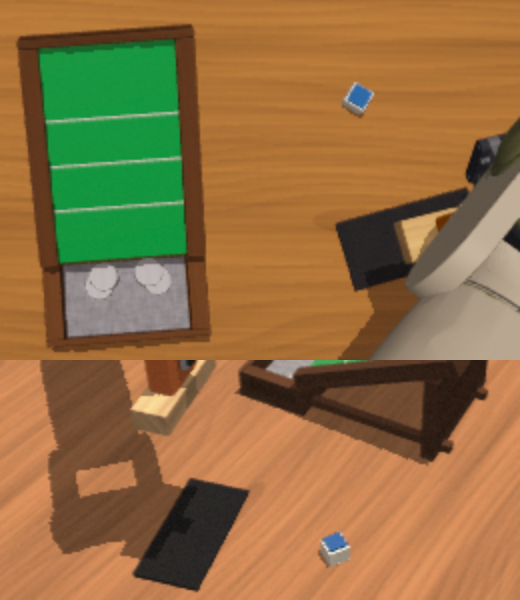

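The lane is empty, four flipped pucks lie in the gutter (100,280 and 152,275 in the crop, two stacks), scraper held over the pad. Lowering to the pad.

Request:
apply_moves --targets '[[20,[3.5,-8.5,-40],[-0.2,-0.25,0.7]],[20,[3.5,-8.5,-80],[-0.2,-0.25,0.7]],[20,[3.5,-8.5,-120],[-0.2,-0.25,0.7]],[20,[3.5,-8.5,-150],[-0.2,-0.25,0.7]],[20,[3.5,-8.5,-175],[-0.2,-0.25,0.7]],[20,[3.5,-8.5,-188],[-0.2,-0.25,0.7]],[20,[3.5,-8.5,-195],[-0.2,-0.25,0.7]],[20,[3.5,-8.5,-195],[-0.2,-0.25,0.7]],[20,[3.5,-8.5,-195],[-0.2,-0.25,0.7]]]'

```text
time_s: 18.95
eef_pos: [523.9, -305.1, 58.4]
ee_rot: [0.001, 0.605, 0.796, -0.0]
force: [-0.3, 0.3, -1.2]
grip_width: 0.339
grip_force: 80.4
```

Request:
apply_moves --targets '[[20,[0,0,-1],[0,0,0]],[20,[0,0,-2],[0,0,0]],[20,[0,0,-3],[0,0,0]],[20,[0,0,-3],[0,0,0]]]'

```text
time_s: 19.35
eef_pos: [523.3, -304.8, 54.1]
ee_rot: [0.0, 0.605, 0.796, -0.0]
force: [-0.0, 0.3, -2.4]
grip_width: 0.339
grip_force: 80.4
```

Request:
apply_moves --targets '[[20,[0,0,-0.5],[0,0,0]],[20,[0,0,-0.5],[0,0,0]],[20,[0,0,-0.5],[0,0,0]]]'

```text
time_s: 19.65
eef_pos: [523.3, -304.8, 53.6]
ee_rot: [0.0, 0.605, 0.796, -0.0]
force: [-0.0, 0.5, -1.5]
grip_width: 0.342
grip_force: 80.4
```

Request:
apply_moves --targets '[[20,[0,0,-0.4],[0,0,0]],[20,[0,0,-0.4],[0,0,0]],[20,[0,0,-0.4],[0,0,0]]]'

```text
time_s: 19.95
eef_pos: [523.3, -304.8, 53.3]
ee_rot: [0.0, 0.605, 0.796, -0.0]
force: [-0.0, 0.1, -0.8]
grip_width: 0.343
grip_force: 80.6
```

Request:
apply_moves --targets '[[20,[0,0,-0.2],[0,0,0]],[20,[0,0,-0.2],[0,0,0]],[45,[0,0,-0.2],[0,0,0]],[70,[0,0,-0.2],[0,0,0]],[85,[0,0,-0.2],[0,0,0]],[85,[0,0,-0.2],[0,0,0]],[85,[0,0,-0.2],[0,0,0]],[85,[0,0,10],[0,0,0]],[85,[0,0,30],[0,0,0]],[85,[0,0,60],[0,0,0]],[85,[0,0,100],[0,0,0]],[85,[0,0,150],[0,0,0]],[85,[-30,-50,170],[0,0,0]],[85,[-70,-90,180],[0,0,0]],[85,[-110,-120,180],[0,0,0]],[85,[-150,-150,180],[0,0,0]],[85,[-150,-150,180],[0,0,0]]]'

```text
time_s: 21.65
eef_pos: [370.0, -457.2, 234.2]
ee_rot: [0.0, 0.607, 0.795, -0.001]
force: [0.4, -0.1, -0.1]
grip_width: 0.996
grip_force: 0.0
```

Run:
```python
from h import *
for n in("top","scene"):
    im,d,w=cloud(n);hsv=cv2.cvtColor(im,cv2.COLOR_BGR2HSV);V=hsv[...,2].astype(int)
    reg=(w[...,0]>420)&(w[...,0]<620)&(w[...,1]<-200)&(w[...,1]>-420)
    for nm,m in(("block",reg&(w[...,2]>28)&(w[...,2]<40)&(V>100)&(hsv[...,1]<170)),("pad",reg&(V<50)&(abs(w[...,2]-6)<7))):
        r=cv2.minAreaRect(w[m][:,:2].astype(np.float32));print(n,nm,np.round(r[0],1),np.round(r[1],1),round(r[2],1),np.median(w[m][:,2]))
    if n=="top":t=im
cv2.imwrite("pics/s6.png",np.vstack([cv2.resize(t[130:310,160:510],None,fx=2,fy=2),cv2.resize(im[190:310,120:470],None,fx=2,fy=2)]))
```

```text
top block [ 522.2 -303.6] [ 39.9 120.7] 15.2 33.828979076978385
top pad [ 521.5 -302.3] [ 77.3 158.5] 15.8 6.037504897710733
scene block [ 524.3 -306.9] [ 41.9 122. ] 15.3 34.22040338556741
scene pad [ 525.7 -306.5] [ 78.4 160. ] 15.0 6.750438849446823
```

View pics/s6.png

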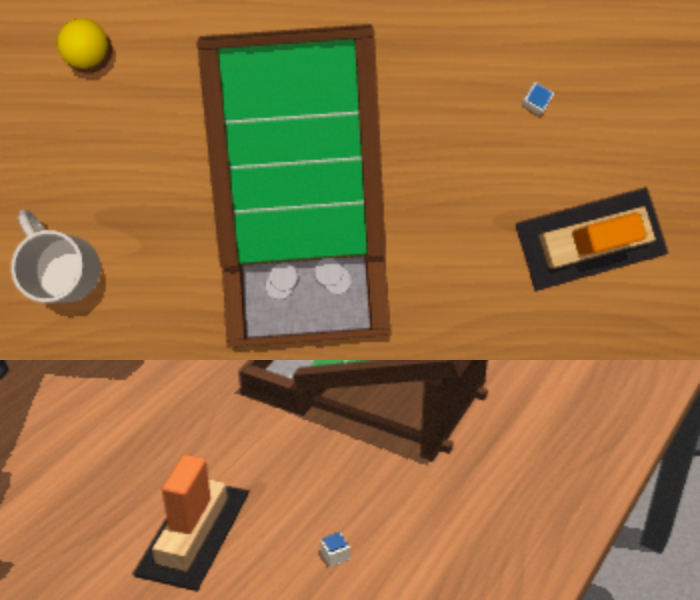

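The scraper stands centred on its pad, the lane is clear with the pucks in the gutter (280,280 and 332,275), and the bystanders haven't moved. Handing in.

```bash
python3 -c "
from rig import ctrl
print(ctrl.finish_job())"
```

```text
the job is handed in; nothing more can be done
None
```

I wiped all four pucks into the gutter, with every reading during the wipe between 5 and 8 N, stood the scraper back centred on its pad and let go, left the mug, chalk and ball untouched, and handed the job in at about 22 s.

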